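# Chuck the red bit and put the spares away

## Task

Set up the fixture chuck and clear the bench. First turn the chuck's sleeve anticlockwise until the jaws are fully open, then stand the red bit on its foot between the jaws and turn the sleeve clockwise until all three jaws hold it firmly and it is centred and upright. Put every blue bit on the bench foot down into a flip-lid tube of its own (there are one to three; any tubes, before or after the chuck work) and leave all three tube lids fully shut; do not disturb the other things on the bench.

Things in the scene. Friction and masses are not known exactly. Their poses are not given: they have to be found in the camera images.
- sleeve (a joint): turn of the chuck's sleeve, rad: 0 jaws fully open, grows clockwise seen from above, stops at 0 and 2.9. Free radius between the jaws: 33 mm at 0, 6 mm less per rad. They touch the bit's foot at 2.2, then sprung pads yield up to the stop at 2.9 (17 N per jaw); 2.6 or more is firm. Turning takes 0.45 to 0.8 N m; it stays where left. Starts partly closed, too narrow for the bit.
- chuck_seat (a point): centre of the flat top of the upright fixture chuck, on its axis (z, up), 60 mm above the bench; the bit stands here. Chuck fixed to the bench: grey base 110 mm square, 26 high; dark column of radius 40; ribbed aluminium sleeve of radius 46, 32 to 52 mm above the bench. The three jaws stand 19 mm above the top and reach out to 53 mm from the axis.
- redbit: the red bit itself; origin at the centre of its underside (see redbit_mid)
- redbit_mid (a point): the red bit, 70 mm tall: a steel foot, a cylinder of diameter 40 and height 24, with a red grip of diameter 24 and height 46 on it. The foot is heavy, about 0.2 kg in all. The point is at its centre, 35 mm above its underside; z runs along it from foot to grip. It starts standing upright on the bench.
- pin0 (a point): one of the three upright black handle pins on the sleeve's bars, 82 mm from the chuck's axis: diameter 16, the pin's top at 105 mm and the bar's top at 48 mm above the bench. The point is on the pin's axis, 92 mm above the bench. The three are 120 degrees apart and turn with the sleeve; grip or push one along its circle.
- jaw0: one of the chuck's three jaws, driven by the sleeve; its origin lies on the chuck's axis at bench level before closing and slides with the jaw (not a grasp point); it carries a brass pad
- jaw1: one of the chuck's three jaws, driven by the sleeve; its origin lies on the chuck's axis at bench level before closing and slides with the jaw (not a grasp point); it carries a brass pad
- jaw2: one of the chuck's three jaws, driven by the sleeve; its origin lies on the chuck's axis at bench level before closing and slides with the jaw (not a grasp point); it carries a brass pad
- tube0 (a point): centre of the inner floor of square tube 0, 12 mm above the bench. Inside 58 x 58 mm, walls 5 mm, rim 88 mm above the bench; x points to the lid's hinge, y along the row of tubes (90 mm apart). The rack is fixed to the bench. A bit standing inside ends 6 mm below the rim.
- lid0 (a joint): flip lid of tube 0, rad: 0 shut (as at the start), grows as it swings up and over away from the robot, stop at 2.2. A stiff hinge: it stays where it is left (0.05 N m). The hinge line runs along y of point tube0, 37 mm behind the tube axis (towards that point's +x) and 89 mm above the bench; the blue lid plate is 70 mm long, 68 wide, 5 thick.
- lid0_grip (a point): centre of the yellow barrel on the outside of lid 0, to pinch: a cylinder of diameter 18 and length 18 lying along the hinge; pinched on its two ends it can pivot in the fingers while the lid swings. Shut, it lies 32 mm above and 55 mm in front of the hinge line.
- blue0_mid (a point): blue bit 0 (may be absent), 70 mm tall: a steel foot, a cylinder of diameter 40 and height 24, with a blue grip of diameter 24 and height 46 on it. The foot is heavy, about 0.2 kg in all. The point is at its centre, 35 mm above its underside; z runs along it from foot to grip. It starts standing upright on the bench.
- tube1 (a point): centre of the inner floor of square tube 1, 12 mm above the bench. Inside 58 x 58 mm, walls 5 mm, rim 88 mm above the bench; x points to the lid's hinge, y along the row of tubes (90 mm apart). The rack is fixed to the bench. A bit standing inside ends 6 mm below the rim.
- lid1 (a joint): flip lid of tube 1, rad: 0 shut (as at the start), grows as it swings up and over away from the robot, stop at 2.2. A stiff hinge: it stays where it is left (0.05 N m). The hinge line runs along y of point tube1, 37 mm behind the tube axis (towards that point's +x) and 89 mm above the bench; the blue lid plate is 70 mm long, 68 wide, 5 thick.
- lid1_grip (a point): centre of the yellow barrel on the outside of lid 1, to pinch: a cylinder of diameter 18 and length 18 lying along the hinge; pinched on its two ends it can pivot in the fingers while the lid swings. Shut, it lies 32 mm above and 55 mm in front of the hinge line.
- blue1_mid (a point): blue bit 1 (may be absent), 70 mm tall: a steel foot, a cylinder of diameter 40 and height 24, with a blue grip of diameter 24 and height 46 on it. The foot is heavy, about 0.2 kg in all. The point is at its centre, 35 mm above its underside; z runs along it from foot to grip. It starts standing upright on the bench.
- tube2 (a point): centre of the inner floor of square tube 2, 12 mm above the bench. Inside 58 x 58 mm, walls 5 mm, rim 88 mm above the bench; x points to the lid's hinge, y along the row of tubes (90 mm apart). The rack is fixed to the bench. A bit standing inside ends 6 mm below the rim.
- lid2 (a joint): flip lid of tube 2, rad: 0 shut (as at the start), grows as it swings up and over away from the robot, stop at 2.2. A stiff hinge: it stays where it is left (0.05 N m). The hinge line runs along y of point tube2, 37 mm behind the tube axis (towards that point's +x) and 89 mm above the bench; the blue lid plate is 70 mm long, 68 wide, 5 thick.
- lid2_grip (a point): centre of the yellow barrel on the outside of lid 2, to pinch: a cylinder of diameter 18 and length 18 lying along the hinge; pinched on its two ends it can pivot in the fingers while the lid swings. Shut, it lies 32 mm above and 55 mm in front of the hinge line.
- blue2_mid (a point): blue bit 2 (may be absent), 70 mm tall: a steel foot, a cylinder of diameter 40 and height 24, with a blue grip of diameter 24 and height 46 on it. The foot is heavy, about 0.2 kg in all. The point is at its centre, 35 mm above its underside; z runs along it from foot to grip. It starts standing upright on the bench.
- jar: bystander: a closed jar, diameter 52, 70 mm tall; origin at its underside
- screwdriver: bystander: a screwdriver lying on the bench
- spacer: bystander: a brass ring, diameter 64, 18 mm high
- lenscell: bystander: an aluminium disc, diameter 56, 30 mm high

How it is judged:
By the outcome, as a careful person would: the job done as asked, in the order asked, and still so for the second after the job is handed in, with the robot touching nothing.
Of blue0, blue1, blue2 only 1 to 3 are there at a start; the rules pass over those that are not, and their reading is None.
At some moment in a run one of redbit, blue0, blue1, blue2 may be knocked a few centimetres aside while the robot is not near it.
It also fails if it takes over 210 s, if anything falls off the work surface, if the arm or the gripper's body presses on something with over 40 N, if the wrist force passes 120 N, or if a joint passes its speed limit or range.

## Robot

A 6-joint arm with a two-finger parallel gripper is mounted at the origin on the work surface. World frame = base frame: x ahead of the robot, y to its left, z up, the work surface at z = 0. Lengths are in mm, angles in degrees, forces in N, time in s.
With the tool pointing down it reaches from about 350 to 850 mm from the base axis. Payload 8.1 kg.
Tool frame: the origin (TCP) lies at the centre of the arm's flange, where the gripper is bolted on; the fingertips stand 173 mm ahead of it and the grasp point (between the pads) lies 155 mm ahead of it; z points along the fingers, y is the line along which they close (so a half turn about z gives the same grasp; the last joint's range is limited). The gripper opens to 85 mm and grips with 20 to 120 N. Pads are 22 mm wide; open, the fingers measure 114 mm over their backs; the gripper's body (76 mm by 85 mm) begins 54 mm behind the grasp point. The pads swing forward as they close: fully open they stand 13 mm farther back than shut.
Start: joints at [60.138, 7.471, 85.268, -0, 87.261, -4.893], TCP at [253.262, 543.935, 404.692] pointing down, gripper open.
Joint ranges: [-169.43, 169.43], [-51.17, 129.36], [1.28, 143.12], [-76.62, 256.62], [0, 156.53], [-152.29, 152.29]. Speed limits (degrees/s): [136.94, 136.94, 159.86, 180, 180, 180].

## Interface

Orientations are given as [roll, pitch, yaw] about the fixed x, y, z axes, in that order (R = Rz(yaw) Ry(pitch) Rx(roll)).
In Python, from bench import * gives the robot as it stands.
- The arm moves only by the shell command python3 -m jog 'ROWS' [FORCE]. ROWS is text: rows parted by semicolons, each of 7 numbers parted by spaces: the shift along the tool's x, y, z scaled (see below), then the turn, a rotation vector about the tool's x, y, z scaled (see below), then the closure, from -1 (fully open) to 1 (shut). In form: tx ty tz wx wy wz hand; .... A call has 1 to 5 rows; each row shifts and turns the commanded pose from where the row before left it, along the tool's axes as they then stand; what a row does not reach is not made up. The controller multiplies each number of a shift by 0.1 m and each number of a turn by 60 degrees. A row lasts 1/8 s, in which the tool goes at most 62.5 mm and 10.7 degrees, less where a joint would pass 70% of its speed; a pose out of reach is approached as far as the arm can. A call with a number of a shift or a turn outside -1 to 1 is refused whole. A call with a gripper value outside its range is refused whole. The fingers move at their own pace and stop on an object; FORCE is the grip in N (left out, the last holds). Time passes only in rows, so rows that do not move let the fingers close. It gives the time, the measured TCP pose, the force, the opening and the grip force at its end, in the units of the state.
- sense(): the state, without advancing time (a new reading comes with each control period).
- snapshot(name): name is "side" or "top"; returns a dict with "img" (384x512x3 uint8, red, green, blue), "fx", "fy", "cx", "cy" (pixels), "dist" ([k1, k2, p1, p2, k3] as OpenCV has them; the pictures are not rectified), "extrinsics" (4x4, takes a point from camera to world coordinates). Camera axes: x right, y down, z forward; pixel columns grow to the right and rows downward; lengths in mm; the calibration is good to about 2 mm. A picture is of the moment at which its call begins. There is no depth.
- hand_in(): hands the job in; it is judged then, once.
The state is a dict: "time": time; "joint_pos": joint angles; "qd": joint speeds; "joint_efforts": joint torques, N m; "tool_pos": TCP position; "tcp_rot": TCP orientation; "ft_force": force on the tool from outside, world axes, zero at the start; "wrist_torque": the same for the moment, N m; "finger_gap": finger opening in mm; "grip_force": force on a finger pad.
Only numpy, scipy, OpenCV 4.12 (cv2) and the standard library are available. Lean on these libraries where they do the work, as an engineer would, in place of code of your own. Each camera call takes 0.05 s, during which the arm holds its last target. There are 200 camera calls.

## Working session

There is one attempt and no reset: what is moved stays moved. The work goes in short steps, Python scripts to look and compute and a shell command to move; the robot and the scene stay as the last step left them, time stands still between calls to the robot, and variables do not carry over. Pictures are saved under pics/ and viewed, at most 14 in all, crops included, and the job is handed in when it is done.

```bash
ls; mkdir -p pics; python3 - <<'E'
from bench import *
import cv2, numpy as np
for n in ("top","side"):
    s=snapshot(n); cv2.imwrite(f"pics/{n}0.png",cv2.resize(s["img"][:,:,::-1],(800,600),interpolation=cv2.INTER_CUBIC))
    print(n,s["fx"],s["fy"],s["cx"],s["cy"],s["dist"]);print(np.round(s["extrinsics"],3))
print(sense())
E
```

```text
pics
top 355.6387649303214 355.6387649303214 250.54352655909662 192.56362173018667 [-0.02206229  0.          0.          0.          0.        ]
[[-1.400000e-02 -9.930000e-01  1.170000e-01  4.537450e+02]
 [-9.990000e-01  1.700000e-02  2.700000e-02 -8.626000e+00]
 [-2.900000e-02 -1.170000e-01 -9.930000e-01  1.178045e+03]
 [ 0.000000e+00  0.000000e+00  0.000000e+00  1.000000e+00]]
side 471.68888505914884 471.68888505914884 267.166587173837 190.25624569842188 [0.04737772 0.         0.         0.         0.        ]
[[ 8.26000e-01 -3.27000e-01  4.59000e-01  5.06400e+01]
 [-5.63000e-01 -4.47000e-01  6.95000e-01 -7.60695e+02]
 [-2.20000e-02 -8.32000e-01 -5.54000e-01  7.20970e+02]
 [ 0.00000e+00  0.00000e+00  0.00000e+00  1.00000e+00]]
{'time': 0.1, 'joint_pos': array([ 6.01393666e+01,  7.51086021e+00,  8.53252536e+01, -1.97394776e-03,
        8.72628384e+01, -4.89299571e+00]), 'qd': array([ 0.02042062, -0.06250856, -0.16604886, -0.06086478,  0.10289874,
       -0.08762252]), 'joint_efforts': array([-2.93155945e-04, -5.70955575e+01, -5.01937795e+01, -3.22888918e-04,
        8.41390633e-03,  1.78369839e-05]), 'tool_pos': array([253.13848435, 543.74240128, 403.72704494]), 'tcp_rot': array([-1.79901240e+02, -6.47579304e-03,  1.55032453e+02]), 'ft_force': array([ 0.33237409, -0.34330509, -0.29977792]), 'wrist_torque': array([-0.0334438 ,  0.00583721, -0.01977165]), 'grip_force': 0.0, 'finger_gap': 85.55110135174436}
```

View pics/top0.png

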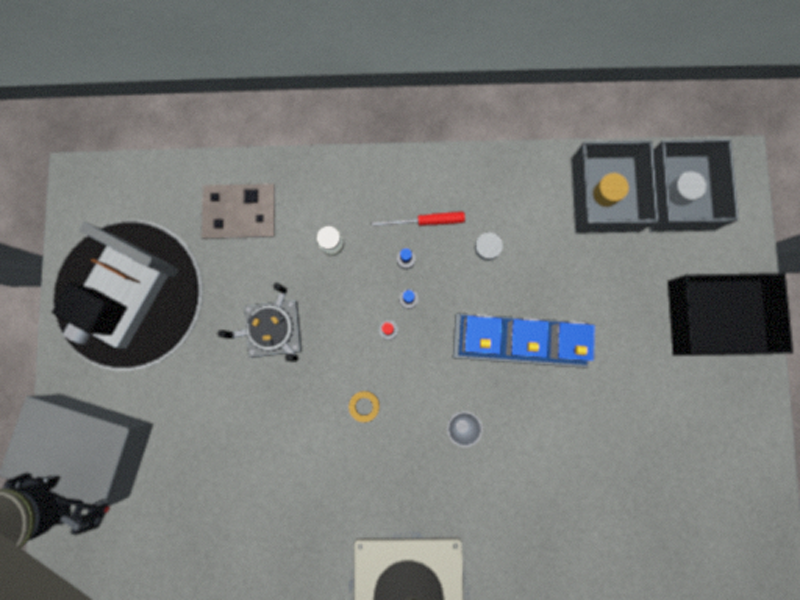

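View pics/side0.png

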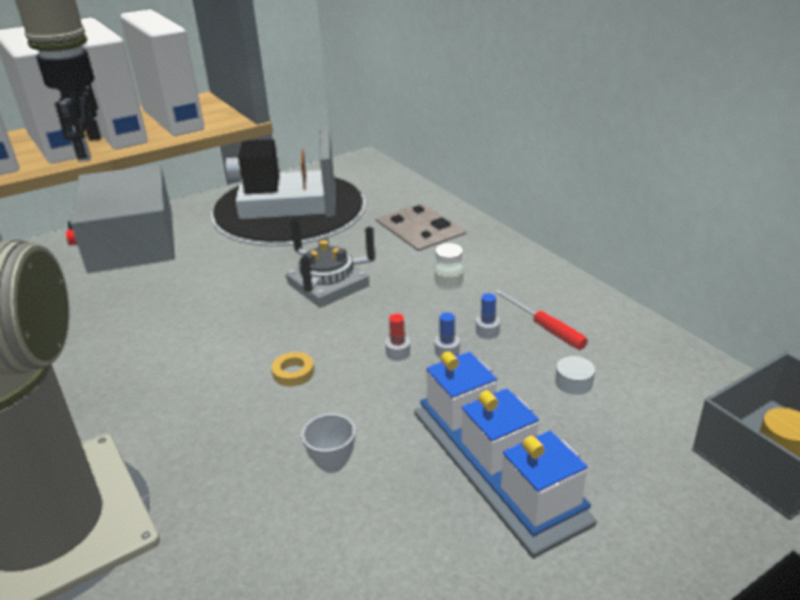

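The top view shows red bit (388,329), blue bits (406,258) and (409,297), chuck (268,328), and three tubes with barrels at (485,343), (534,346), (582,350) in the 800 px picture. The side view shows the same; there are two blue bits.

```bash
cat > h.py <<'E'
from bench import *
import cv2, numpy as np
def ray(s,p):
    K=np.array([[s["fx"],0,s["cx"]],[0,s["fy"],s["cy"]],[0,0,1]])
    u=cv2.undistortPoints(np.array([[p]],float),K,np.array(s["dist"],float))[0,0]
    E=np.array(s["extrinsics"]); return E[:3,3],E[:3,:3]@np.array([u[0],u[1],1])
def plane(s,p,z):
    o,d=ray(s,p); return o+d*(z-o[2])/d[2]
def tri(s1,p1,s2,p2):
    A=np.zeros((3,3));b=np.zeros(3)
    for s,p in((s1,p1),(s2,p2)):
        o,d=ray(s,p);d=d/np.linalg.norm(d);M=np.eye(3)-np.outer(d,d);A+=M;b+=M@o
    return np.linalg.solve(A,b)
R={"red":[((0,130,60),(6,255,255)),((174,130,60),(180,255,255))],"blue":[((105,150,60),(125,255,255))],"yel":[((17,140,60),(32,255,255))],"black":[((0,0,0),(180,255,45))]}
def blobs(s,c,lo=8,hi=4000):
    h=cv2.cvtColor(s["img"],cv2.COLOR_RGB2HSV);m=sum(cv2.inRange(h,np.array(a),np.array(b)) for a,b in R[c])
    n,l,st,ce=cv2.connectedComponentsWithStats(m)
    return [(ce[i].round(1),st[i]) for i in range(1,n) if lo<=st[i][4]<=hi]
E
python3 - <<'E'
from h import *
for n in("top","side"):
    s=snapshot(n)
    for c in R:
        for ce,st in blobs(s,c): 
            if c!="black" or st[4]<400: print(n,c,ce,st,plane(s,ce,{"red":60,"blue":60,"yel":121,"black":92}[c]).round(0))
    x,y,w,h=(130,165,80,80) if n=="top" else (175,130,75,75)
    cv2.imwrite(f"pics/{n}1.png",cv2.resize(s["img"][y:y+h,x:x+w,::-1],None,fx=7,fy=7,interpolation=cv2.INTER_CUBIC))
E
```

```text
top red [282.3 139.5] [268 136  30   8 195] [756. -83.  60.]
top red [247.9 209.9] [245 207   7   7  39] [531.  31.  60.]
top blue [259.5 163. ] [257 160   6   7  38] [681.  -8.  60.]
top blue [261.4 189.5] [259 186   6   8  38] [595. -13.  60.]
top blue [324.3 215.9] [ 294  202   62   29 1106] [ 508. -208.   60.]
top blue [367.7 218.5] [357 206  23  27 469] [ 498. -343.   60.]
top yel [390.7 121. ] [381 112  20  19 280] [ 791. -410.  121.]
top yel [163.5 205.7] [162 204   4   4  12] [544. 282. 121.]
top yel [310.  219.5] [308 218   5   4  20] [ 496. -155.  121.]
top yel [340.5 221.5] [338 220   6   4  24] [ 488. -244.  121.]
top yel [371.5 223.8] [369 222   6   5  25] [ 480. -335.  121.]
top yel [232.6 259.7] [224 251  18  18 131] [381.  75. 121.]
top black [499.4  46.6] [490  43  18   6  39] [1041. -786.   92.]
top black [509.6  45.2] [508  43   4   6  12] [1045. -820.   92.]
top black [395.5  95.8] [377  93  38   7 135] [ 882. -441.   92.]
top black [444.3  94.9] [427  92  39   7 172] [ 882. -595.   92.]
top black [457.9 105.7] [455 103   6   6  14] [ 846. -635.   92.]
top black [
[... 1726 characters left out ...]
 [320.2 265.6] [296 249  48  32 745] [ 530. -224.   60.]
side blue [320.1 307.9] [270 257 107  84 388] [ 458. -310.   60.]
side blue [349.  295.4] [323 276  52  38 931] [ 522. -318.   60.]
side yel [206.5 155. ] [205 154   4   3   8] [514. 221. 121.]
side yel [287.  229.7] [283 225   9  11  65] [ 499. -152.  121.]
side yel [186.6 233.8] [175 226  25  16 189] [326. -43. 121.]
side yel [311.8 255.3] [307 250  10  12  76] [ 491. -242.  121.]
side yel [501.7 273.2] [488 261  24  30 490] [ 734. -473.  121.]
side yel [340.8 285.1] [336 279  11  13  97] [ 483. -332.  121.]
side black [189.4 148.7] [186 142   6  16  54] [515. 329.  92.]
side black [194.9 169. ] [194 167   3   4   8] [477. 221.  92.]
```

View pics/top1.png

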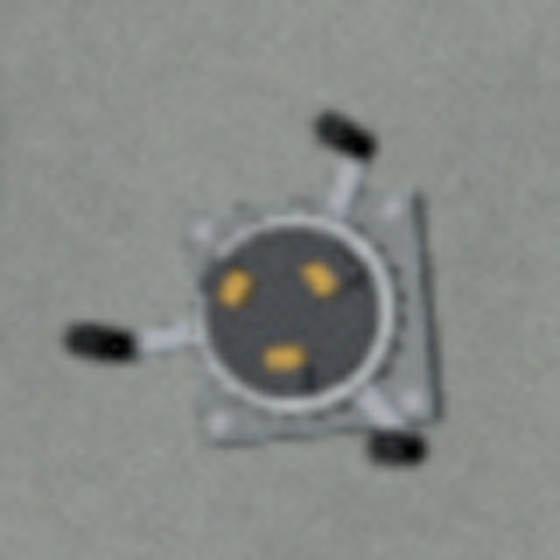

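View pics/side1.png

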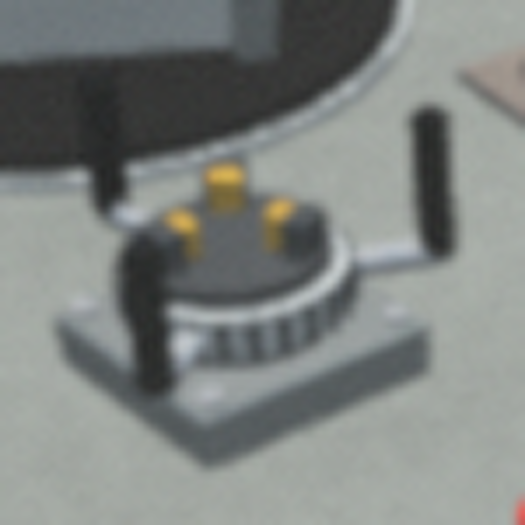

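Crops show three brass pads partly closed, with pin tops in the top crop at about A (85,339), B (332,130), C (388,446) and the ring centre near (297,312). I'll use pin C, on the side away from the turntable.

```bash
python3 - <<'E'
from h import *
t=snapshot("top");s=snapshot("side")
f=lambda u,v:(130+(u+.5)/7-.5,165+(v+.5)/7-.5); g=lambda u,v:(175+(u+.5)/7-.5,130+(v+.5)/7-.5)
P={k:plane(t,f(*p),105) for k,p in dict(A=(85,339),B=(332,130),C=(388,446)).items()}
for k in P: print(k,P[k].round(1))
print("pins mean",sum(P.values())/3)
print("ring",plane(t,f(297,312),52),"pads",plane(t,f(280.7,308),79))
for p in ((236,288),(321,279),(285,357)):print(plane(t,f(*p),79).round(1))
print("side pins tops",plane(s,g(147,247),105).round(1),plane(s,g(430,117),105).round(1))
for n,a,b in (("red",(247.9,209.9),(253.5,207.3)),("bl",(259.5,163),(312.2,190.5)),("bl",(261.4,189.5),(285.6,203)),("y0",(310,219.5),(287,229.7)),("y1",(340.5,221.5),(311.8,255.3)),("y2",(371.5,223.8),(340.8,285.1))): print(n,tri(t,a,s,b).round(1))
E
```

```text
A [523.7 353.5 105. ]
B [613.7 245.8 105. ]
C [475.4 220.1 105. ]
pins mean [537.61857159 273.15742817 105.        ]
ring [537.98681799 273.66473059  52.        ] pads [537.86830021 274.24788179  79.        ]
[547.1 294.5  79. ]
[550.5 256.3  79. ]
[516.  272.1  79. ]
side pins tops [478.8 218.5 105. ] [615.1 242.5 105. ]
red [532.   30.5  56.9]
bl [680.   -9.1  68.5]
bl [595.1 -13.5  68.4]
y0 [ 496.1 -154.7  124. ]
y1 [ 488.6 -243.9  123.5]
y2 [ 480.4 -334.2  124.1]
```

```bash
cat > go.py <<'E'
# remaining way to a target grasp point/tool pose: go.py x y z yaw [tilt about world axis not used]; prints turn needed and shifts in tool axes after that turn (row units)
import sys; from h import *
from scipy.spatial.transform import Rotation as Ro
a=[float(v) for v in sys.argv[1:]]; s=sense()
R0=Ro.from_euler("xyz",s["tcp_rot"],degrees=True); R1=Ro.from_euler("xyz",[180,a[4] if len(a)>4 else 0,a[3]],degrees=True)
g0=s["tool_pos"]+R0.apply([0,0,155]); d=np.array(a[:3])+R1.apply([0,0,-155])-s["tool_pos"]
print("now grasp pt",g0.round(1),"rot",s["tcp_rot"].round(1),"| turn",((R0.inv()*R1).as_rotvec(degrees=True)/60).round(3),"| shift then",(R1.inv().apply(d)/100).round(3),"| shift now-axes",(R0.inv().apply(d)/100).round(3))
E
J="python3 -m jog"
$J '0 0 0 0 0 0.16 -1;0 0 0 0 0 0.16 -1;0 0 0 0 0 0.16 -1;0 0 0 0 0 0.16 -1' 60
$J '0 0 0 0 0 0.16 -1;0 0 0 0 0 0.16 -1;0 0 0 0 0 0.16 -1;0 0 0 0 0 0.16 -1'
$J '0 0 0 0 0 0.16 -1;0 0 0 0 0 0.16 -1;0 0 0 0 0 0.16 -1;0 0 0 0 0 0.16 -1'
python3 go.py 475.5 220.5 92 40.3
```

```text
time: 0.8
tool_pos: [253.2, 543.9, 404.6]
tcp_rot: [-180.0, 0.0, 116.3]
ft_force: [-0.1, -0.0, -0.8]
finger_gap: 85.1
grip_force: 0.0
time: 1.3
tool_pos: [253.2, 543.9, 404.6]
tcp_rot: [-180.0, 0.0, 77.9]
ft_force: [0.5, 0.3, -0.7]
finger_gap: 85.3
grip_force: 0.0
time: 1.8
tool_pos: [253.3, 543.9, 404.6]
tcp_rot: [180.0, 0.0, 39.5]
ft_force: [0.6, -0.1, 0.5]
finger_gap: 85.5
grip_force: 0.0
now grasp pt [253.2 543.9 249.6] rot [180.    0.   39.5] | turn [ 0.     0.    -0.013] | shift then [-0.397  3.904  1.576] | shift now-axes [-0.343  3.909  1.576]
```

```bash
J="python3 -m jog"
$J '-0.05 0.5 0 0 0 -0.013 -1;-0.05 0.5 0 0 0 0 -1;-0.05 0.5 0 0 0 0 -1;-0.05 0.5 0 0 0 0 -1'|tail -3
$J '-0.05 0.5 0.2 0 0 0 -1;-0.05 0.5 0.2 0 0 0 -1;-0.05 0.5 0.2 0 0 0 -1;-0.05 0.4 0.2 0 0 0 -1;0 0 0 0 0 0 -1'
python3 go.py 475.5 220.5 92 40.3; python3 - <<'E'
from h import *
t=snapshot("top");s=snapshot("side")
a=t["img"][165:245,130:210];b=s["img"][115:205,165:255]
cv2.imwrite("pics/hov.png",np.hstack([cv2.resize(i[:,:,::-1],(400,400),interpolation=cv2.INTER_CUBIC) for i in(a,b)]))
E
```

```text
ft_force: [0.7, -0.6, 0.1]
finger_gap: 85.2
grip_force: 0.0
time: 2.92
tool_pos: [476.7, 219.0, 322.6]
tcp_rot: [-180.0, 0.2, 40.4]
ft_force: [-0.6, 0.0, 0.2]
finger_gap: 85.2
grip_force: 0.0
now grasp pt [476.2 218.7 167.6] rot [-180.     0.2   40.4] | turn [-0.001  0.003  0.002] | shift then [ 0.001 -0.019  0.756] | shift now-axes [ 0.004 -0.019  0.756]
```

View pics/hov.png

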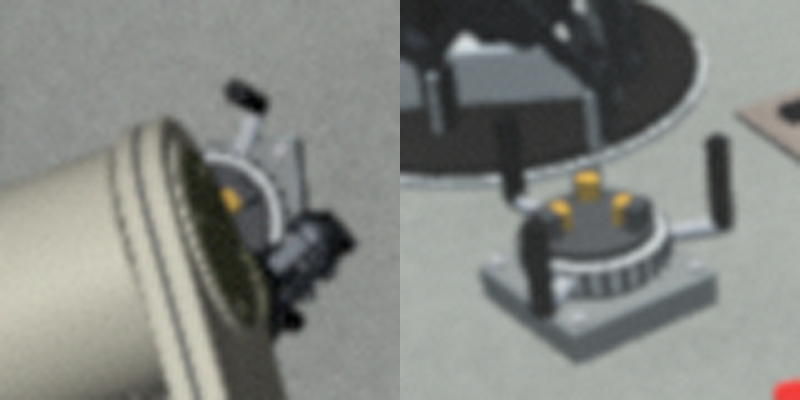

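The hover picture shows the fingers straddling the line over pin C (side crop: finger ends at (435,125) and (592,145), pin top at (537,225)). Descending and gripping.

```bash
J="python3 -m jog"
$J '0 -0.02 0.2 0 0 0 -1;0 0 0.2 0 0 0 -1;0 0 0.2 0 0 0 -1;0 0 0.1 0 0 0 -1;0 0 0.05 0 0 0 -1'
$J '0 0 0 0 0 0 0.7;0 0 0 0 0 0 0.8;0 0 0 0 0 0 1;0 0 0 0 0 0 1;0 0 0 0 0 0 1' 60
python3 go.py 475.5 220.5 92 40.3
```

```text
time: 3.65
tool_pos: [474.7, 223.7, 249.9]
tcp_rot: [-180.0, -0.0, 40.7]
ft_force: [-0.5, -0.0, -0.2]
finger_gap: 85.3
grip_force: 0.0
time: 4.28
tool_pos: [475.1, 222.9, 250.3]
tcp_rot: [180.0, -0.0, 40.6]
ft_force: [-0.7, -2.1, 5.0]
finger_gap: 14.1
grip_force: 58.4
now grasp pt [475.2 223.   95.3] rot [180.   -0.   40.6] | turn [ 0.    -0.001  0.005] | shift then [-0.013  0.021  0.033] | shift now-axes [-0.013  0.021  0.033]
```

```bash
J="python3 -m jog"
R=0; $J '0.007 0.107 0 0 0 -0.125 1;0.007 0.107 0 0 0 -0.125 1;0.007 0.107 0 0 0 -0.125 1;0.007 0.107 0 0 0 -0.125 1;0 0 0 0 0 0 1'
$J '0.007 0.107 0 0 0 -0.125 1;0.007 0.107 0 0 0 -0.125 1;0.007 0.107 0 0 0 -0.125 1;0.007 0.107 0 0 0 -0.125 1;0 0 0 0 0 0 1'
```

```text
time: 4.9
tool_pos: [510.7, 198.2, 250.3]
tcp_rot: [179.9, 0.0, 70.6]
ft_force: [1.0, -7.0, 4.1]
finger_gap: 13.7
grip_force: 59.2
time: 5.52
tool_pos: [553.5, 194.6, 250.3]
tcp_rot: [179.9, 0.1, 100.6]
ft_force: [5.4, -7.1, 2.8]
finger_gap: 14.3
grip_force: 59.4
```

```bash
J="python3 -m jog"
$J '-0.003 0.107 0 0 0 -0.125 1;0.007 0.107 0 0 0 -0.125 1;0.007 0.107 0 0 0 -0.125 1;0 0 0 0 0 0 1'
$J '0.007 0.107 0 0 0 -0.125 1;0 0 0 0 0 0 1' | grep -E "tool|rot|ft"
$J '0.007 0.107 0 0 0 -0.125 1;0 0 0 0 0 0 1'| grep -E "tool|rot|ft"
```

```text
time: 6.02
tool_pos: [583.6, 206.0, 250.4]
tcp_rot: [179.9, 0.2, 123.1]
ft_force: [7.5, -4.0, 0.9]
finger_gap: 14.1
grip_force: 59.3
tool_pos: [592.2, 212.3, 250.4]
tcp_rot: [179.9, 0.2, 130.6]
ft_force: [7.9, -5.1, -0.2]
tool_pos: [600.0, 219.8, 250.4]
tcp_rot: [179.9, 0.2, 138.1]
ft_force: [8.8, -4.1, -1.6]
```

```bash
J="python3 -m jog"
for i in 1; do $J '0 0.107 0 0 0 -0.125 1;0 0 0 0 0 0 1' | grep -E "tool|rot|ft"; done
$J '0.005 0.08 0 0 0 -0.093 1;0 0 0 0 0 0 1'| grep -E "tool|rot|ft"
$J '0.003 0.05 0 0 0 -0.06 1;0 0 0 0 0 0 1'| grep -E "tool|rot|ft"
```

```text
tool_pos: [607.0, 228.1, 250.4]
tcp_rot: [179.9, 0.2, 145.6]
ft_force: [9.5, -1.8, -1.3]
tool_pos: [611.2, 234.8, 250.4]
tcp_rot: [179.9, 0.3, 151.1]
ft_force: [8.9, -3.3, -1.7]
tool_pos: [613.5, 239.0, 250.4]
tcp_rot: [179.9, 0.3, 154.7]
ft_force: [10.5, -3.7, -1.4]
```

```bash
J="python3 -m jog"
$J '0 0.07 0 0 0 -0.083 1;0 0 0 0 0 0 1' | grep -E "tool|rot|ft"
$J '0.003 0.07 0 0 0 -0.083 1;0 0 0 0 0 0 1'| grep -E "tool|rot|ft"
$J '0.003 0.07 0 0 0 -0.083 1;0 0 0 0 0 0 1'| grep -E "tool|rot|ft"
```

```text
tool_pos: [616.5, 245.7, 250.4]
tcp_rot: [179.9, 0.3, 159.7]
ft_force: [11.8, -3.1, -2.9]
tool_pos: [618.8, 252.4, 250.4]
tcp_rot: [179.9, 0.3, 164.7]
ft_force: [12.2, -2.5, -3.0]
tool_pos: [620.5, 259.3, 250.4]
tcp_rot: [179.9, 0.4, 169.7]
ft_force: [13.2, -0.9, -4.8]
```

```bash
J="python3 -m jog"
$J '-0.01 0.07 0 0 0 -0.083 1;0 0 0 0 0 0 1' | grep -E "tool|rot|ft"
$J '0.003 0.07 0 0 0 -0.083 1;0 0 0 0 0 0 1'| grep -E "tool|rot|ft"
```

```text
tool_pos: [622.0, 266.5, 250.4]
tcp_rot: [179.9, 0.3, 174.7]
ft_force: [8.7, 0.9, -1.4]
tool_pos: [622.5, 273.7, 250.4]
tcp_rot: [179.9, 0.3, 179.7]
ft_force: [11.3, 2.1, -2.2]
```

```bash
python3 - <<'E'
from h import *
t=snapshot("top");s=snapshot("side")
a=t["img"][165:245,130:210];b=s["img"][115:205,165:255]
cv2.imwrite("pics/turn.png",np.hstack([cv2.resize(i[:,:,::-1],(400,400),interpolation=cv2.INTER_CUBIC) for i in(a,b)]))
E
```

```text
(no output)
```

View pics/turn.png

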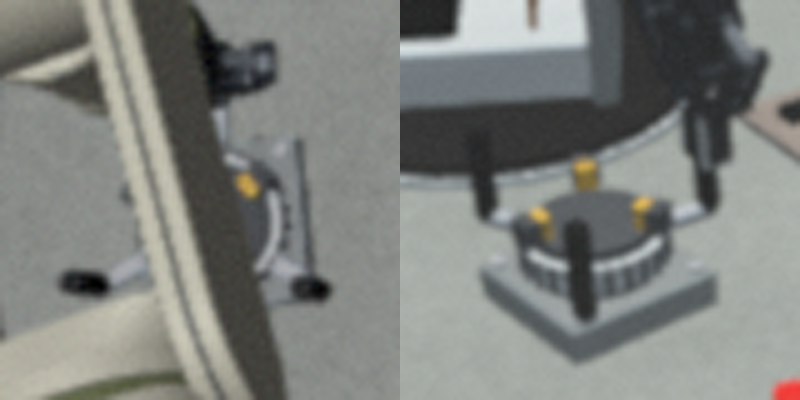

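The turn picture shows the jaws much wider (brass pads at (585,172), (540,215), (643,208) in the side half) with the pin still held at the far side. Continuing to the stop.

```bash
J="python3 -m jog"
$J '0 0.07 0 0 0 -0.083 1;0 0 0 0 0 0 1' | grep -E "tool|rot|ft"
$J '0.003 0.07 0 0 0 -0.083 1;0 0 0 0 0 0 1'| grep -E "tool|rot|ft"
$J '0.003 0.05 0 0 0 -0.06 1;0 0 0 0 0 0 1'| grep -E "tool|rot|ft"
```

```text
tool_pos: [622.5, 280.8, 250.4]
tcp_rot: [179.9, 0.3, -175.4]
ft_force: [10.2, 2.4, -3.1]
tool_pos: [621.7, 286.0, 250.4]
tcp_rot: [-179.8, 0.2, -170.4]
ft_force: [7.1, -9.2, 1.6]
tool_pos: [621.4, 287.3, 250.3]
tcp_rot: [-179.5, 0.1, -167.0]
ft_force: [7.6, -25.6, 5.1]
```

```bash
J="python3 -m jog"
$J '0 -0.02 0 0 0 0 0;0 0 0 0 0 0 -0.5;0 0 0 0 0 0 -1;0 0 0 0 0 0 -1' | grep -E "tool|rot|ft|gap"
$J '0 0 -0.3 0 0 0 -1;0 0 -0.4 0 0 0 -1;0 0 -0.4 0 0 0 -1;0 0 0 0 0 0 -1'| grep -E "tool|rot|ft|gap"
python3 go.py 532 30.5 150 180
```

```text
tool_pos: [619.2, 290.9, 249.6]
tcp_rot: [180.0, -0.0, -166.7]
ft_force: [-0.2, -0.2, -0.1]
finger_gap: 84.3
tool_pos: [620.5, 291.2, 365.3]
tcp_rot: [179.9, 0.5, -166.7]
ft_force: [0.4, 0.6, 0.2]
finger_gap: 85.0
now grasp pt [621.7 291.7 210.3] rot [ 179.9    0.5 -166.7] | turn [0.002 0.008 0.221] | shift then [ 0.885 -2.607  0.603] | shift now-axes [ 1.465 -2.335  0.588]
```

```bash
J="python3 -m jog"
$J '0 0 0 0 0 0.11 -1;0 0 0 0 0 0.11 -1;0.2 -0.5 0 0 0 0 -1;0.2 -0.5 0 0 0 0 -1;0 0 0 0 0 0 -1' | grep -E "tool|rot|ft|gap"
cat > bits.py <<'E'
from h import *
t=snapshot("top");s=snapshot("side")
for c in("red","blue"):
    for ce,st in blobs(t,c,15,90):print("top",c,st[4],plane(t,ce,62).round(1))
    for ce,st in blobs(s,c,25,160):
        p=plane(s,ce,50)
        if p[1]<200:print("side",c,st[4],p.round(1))
E
python3 bits.py;python3 go.py 532 30.5 50 180
```

```text
tool_pos: [578.1, 187.7, 357.8]
tcp_rot: [-179.9, -0.2, 179.9]
ft_force: [-0.1, 0.4, -0.5]
finger_gap: 85.2
top red 39 [531.   30.6  62. ]
top red 18 [179.1 604.6  62. ]
side red 106 [537.7  38.4  50. ]
top blue 38 [680.2  -8.4  62. ]
top blue 39 [595.6 -12.3  62. ]
side blue 39 [698.9  11.4  50. ]
side blue 40 [611.4   7.2  50. ]
now grasp pt [579.3 190.3 204.1] rot [180.  -0. 180.] | turn [ 0.    -0.001 -0.   ] | shift then [ 0.473 -1.597  1.541] | shift now-axes [ 0.472 -1.598  1.541]
```

```bash
J="python3 -m jog"
$J '0.16 -0.5 0.1 0 0 0 -1;0.16 -0.5 0.1 0 0 0 -1;0.15 -0.4 0.1 0 0 0 -1;0 -0.2 0.2 0 0 0 -1;0 0 0.2 0 0 0 -1' | grep -E "tool|rot|ft|gap"
python3 go.py 532 30.5 50 180
```

```text
tool_pos: [533.4, 29.9, 289.5]
tcp_rot: [180.0, 0.1, -180.0]
ft_force: [-0.2, 0.2, -0.4]
finger_gap: 85.1
now grasp pt [533.6  29.9 134.5] rot [ 1.8e+02  1.0e-01 -1.8e+02] | turn [0.    0.001 0.   ] | shift then [0.014 0.006 0.845] | shift now-axes [0.015 0.006 0.845]
```

```bash
J="python3 -m jog"
$J '0.01 0 0.3 0 0 0 -1;0 0 0.3 0 0 0 -1;0 0 0.2 0 0 0 -1;0 0 0.04 0 0 0 -1;0 0 0 0 0 0 -1' | grep -E "tool|rot|ft|gap"
$J '0 0 0 0 0 0 0.3;0 0 0 0 0 0 0.5;0 0 0 0 0 0 1;0 0 0 0 0 0 1;0 0 0 0 0 0 1' 50
python3 go.py 532 30.5 50 180
```

```text
tool_pos: [532.2, 30.9, 206.0]
tcp_rot: [180.0, 0.0, -179.9]
ft_force: [-0.0, -0.9, 0.0]
finger_gap: 85.2
time: 12.98
tool_pos: [531.9, 30.2, 206.2]
tcp_rot: [-180.0, 0.0, -180.0]
ft_force: [-0.6, -1.0, 3.8]
finger_gap: 22.8
grip_force: 48.8
now grasp pt [532.   30.2  51.2] rot [-180.    0. -180.] | turn [-0.     0.001  0.001] | shift then [-0.001  0.003  0.012] | shift now-axes [-0.001  0.003  0.012]
```

```bash
J="python3 -m jog"
$J '0 0 -0.2 0 0 0 1;0 0 -0.4 0 0 0 1;0 0 -0.4 0 0 0 1;0 0 -0.25 0 0 0 1;0 0.3 0 0 0 0 1' | grep -E "tool|rot|ft|gap|grip"
$J '0 0.4 0 0 0 0 1;0 0.45 0 0 0 0 1;0 0.45 0 0 0 0 1;-0.07 0.45 0 0 0 0 1;0 0.3 0 0 0 0 1' | grep -E "tool|rot|ft|gap|grip"
$J '0 0.1 0 0 0 0 1;0 0 0 0 0 0 1;0 0 0 0 0 0 1'| grep -E "tool|rot|ft|gap|grip"
python3 go.py 539.5 274 112.5 180;  python3 - <<'E'
from h import *
t=snapshot("top");s=snapshot("side")
a=t["img"][165:245,130:210];b=s["img"][115:205,165:255]
cv2.imwrite("pics/over.png",np.hstack([cv2.resize(i[:,:,::-1],(400,400),interpolation=cv2.INTER_CUBIC) for i in(a,b)]))
for ce,st in blobs(s,"red",20,200):print(ce,st[4])
E
```

```text
tool_pos: [532.6, 59.3, 333.4]
tcp_rot: [-180.0, 0.3, 179.9]
ft_force: [0.8, 0.5, -2.6]
finger_gap: 22.7
grip_force: 49.3
tool_pos: [538.2, 267.2, 329.9]
tcp_rot: [-180.0, -0.1, -179.9]
ft_force: [-0.7, 0.5, -2.0]
finger_gap: 23.1
grip_force: 49.3
tool_pos: [538.6, 274.3, 330.4]
tcp_rot: [-180.0, -0.0, -180.0]
ft_force: [0.2, -0.5, -1.8]
finger_gap: 22.8
grip_force: 49.3
now grasp pt [538.5 274.2 175.4] rot [-180.   -0. -180.] | turn [-0.001 -0.     0.   ] | shift then [-0.009 -0.003  0.629] | shift now-axes [-0.01  -0.002  0.629]
[200.5 124. ] 32
[ 44.9 151.1] 41
```

View pics/over.png

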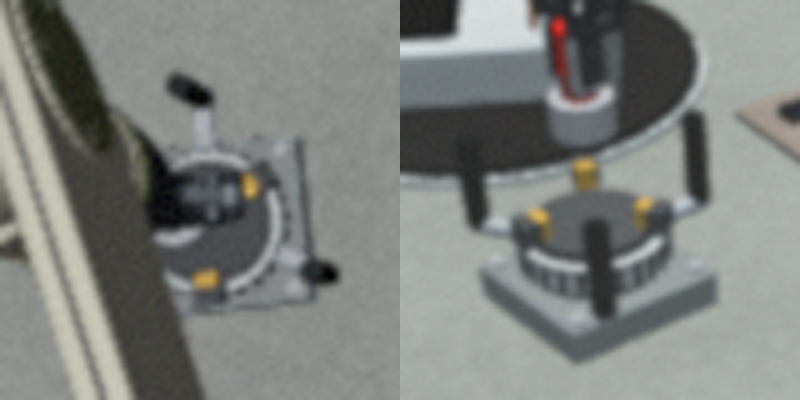

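The picture shows the bit upright above the open chuck (foot centre (582,115), jaws around (590,215) in the side half). Lowering.

```bash
J="python3 -m jog"
$J '-0.008 0 0.2 0 0 0 1;0 0 0.2 0 0 0 1;0 0 0.15 0 0 0 1;0 0 0.06 0 0 0 1;0 0 0 0 0 0 1'| grep -E "tool|rot|ft|gap|grip"
$J '0 0 0.01 0 0 0 1;0 0 0.01 0 0 0 1;0 0 0 0 0 0 1'| grep -E "tool|rot|ft|gap|grip"
```

```text
tool_pos: [539.1, 275.3, 269.0]
tcp_rot: [-180.0, -0.1, -179.9]
ft_force: [1.1, -0.3, -1.6]
finger_gap: 22.9
grip_force: 49.3
tool_pos: [539.4, 275.4, 268.1]
tcp_rot: [180.0, 0.0, -179.9]
ft_force: [-0.5, 0.4, -1.6]
finger_gap: 22.6
grip_force: 49.3
```

```bash
J="python3 -m jog"
$J '0 0 0.01 0 0 0 1;0 0 0 0 0 0 1;0 0 0 0 0 0 1'| grep -E "tool|ft"
$J '0 0 0.01 0 0 0 1;0 0 0 0 0 0 1;0 0 0 0 0 0 1'| grep -E "tool|ft"
$J '0 0 0 0 0 0 0.3;0 0 0 0 0 0 0;0 0 0 0 0 0 -0.5;0 0 0 0 0 0 -1;0 0 0 0 0 0 -1'| grep -E "tool|ft|gap"
$J '0 0 -0.3 0 0 0 -1;0 0 -0.4 0 0 0 -1;0 0 -0.4 0 0 0 -1;0 0 0 0 0 0 -1'| grep -E "tool|ft|gap"
python3 go.py 621.5 284 94 188
```

```text
tool_pos: [539.3, 275.3, 266.7]
ft_force: [0.1, -0.0, -1.8]
tool_pos: [539.4, 275.4, 266.2]
ft_force: [-2.4, -0.4, 4.6]
tool_pos: [539.3, 275.3, 265.6]
ft_force: [0.5, -0.2, -0.5]
finger_gap: 85.2
tool_pos: [540.4, 275.8, 380.7]
ft_force: [0.8, 0.7, 0.5]
finger_gap: 85.4
now grasp pt [541.5 276.3 225.7] rot [ 179.8    0.4 -179.9] | turn [ 0.002  0.007 -0.132] | shift then [-0.815 -0.032  1.317] | shift now-axes [-0.801  0.077  1.323]
```

```bash
J="python3 -m jog"
$J '-0.4 0 0 0 0 -0.132 -1;-0.41 -0.02 0.3 0 0 0 -1;0 0 0.3 0 0 0 -1;0 0 0.2 0 0 0 -1;0 0 0 0 0 0 -1'| grep -E "tool|rot|ft|gap"
python3 go.py 621.5 284 94 188
```

```text
tool_pos: [619.0, 278.8, 292.9]
tcp_rot: [-179.9, -0.3, -172.0]
ft_force: [0.3, -0.3, 0.6]
finger_gap: 85.7
now grasp pt [618.3 278.6 137.9] rot [-179.9   -0.3 -172. ] | turn [-0.001 -0.004 -0.   ] | shift then [-0.032  0.048  0.439] | shift now-axes [-0.034  0.048  0.439]
```

```bash
J="python3 -m jog"
$J '-0.03 0.05 0.2 0 0 0 -1;0 0 0.2 0 0 0 -1;0 0 0.04 0 0 0 -1;0 0 0 0 0 0 -1'| grep -E "tool|rot|ft|gap"
$J '0 0 0 0 0 0 0.7;0 0 0 0 0 0 0.8;0 0 0 0 0 0 1;0 0 0 0 0 0 1;0 0 0 0 0 0 1' 60
$J '0.007 -0.107 0 0 0 0.125 1;0.007 -0.107 0 0 0 0.125 1;0 0 0 0 0 0 1'
```

```text
tool_pos: [622.2, 284.4, 251.1]
tcp_rot: [-180.0, -0.1, -172.0]
ft_force: [0.3, -0.5, 0.8]
finger_gap: 85.5
time: 19.32
tool_pos: [622.5, 284.5, 252.2]
tcp_rot: [180.0, 0.0, -172.0]
ft_force: [-0.5, 0.1, 2.6]
finger_gap: 14.1
grip_force: 58.4
time: 19.7
tool_pos: [622.1, 262.8, 252.2]
tcp_rot: [-180.0, -0.1, 172.9]
ft_force: [-6.3, -0.9, 6.9]
finger_gap: 14.3
grip_force: 59.7
```

```bash
J="python3 -m jog"
for i in 1; do
$J '0.007 -0.107 0 0 0 0.125 1;0.007 -0.107 0 0 0 0.125 1;0.007 -0.107 0 0 0 0.125 1;0.007 -0.107 0 0 0 0.125 1;0 0 0 0 0 0 1' | grep -E "tool|rot|ft"
$J '0.007 -0.107 0 0 0 0.125 1;0.007 -0.107 0 0 0 0.125 1;0.007 -0.107 0 0 0 0.125 1;0.007 -0.107 0 0 0 0.125 1;0 0 0 0 0 0 1' | grep -E "tool|rot|ft"
$J '0.007 -0.107 0 0 0 0.125 1;0.007 -0.107 0 0 0 0.125 1;0.007 -0.107 0 0 0 0.125 1;0 0 0 0 0 0 1' | grep -E "tool|rot|ft"
done
```

```text
tool_pos: [605.3, 224.4, 252.1]
tcp_rot: [-179.9, -0.2, 142.9]
ft_force: [-11.5, 3.2, 9.9]
tool_pos: [571.7, 199.1, 252.1]
tcp_rot: [-179.9, -0.2, 112.9]
ft_force: [-11.8, 7.5, 8.0]
tool_pos: [541.7, 192.2, 252.1]
tcp_rot: [179.9, -0.1, 90.4]
ft_force: [0.6, 7.2, -0.0]
```

```bash
J="python3 -m jog"
$J '0.012 -0.107 0 0 0 0.125 1;0.007 -0.107 0 0 0 0.125 1;0.007 -0.107 0 0 0 0.125 1;0 0 0 0 0 0 1' | grep -E "tool|rot|ft"
$J '0.007 -0.107 0 0 0 0.125 1;0.007 -0.107 0 0 0 0.125 1;0.007 -0.107 0 0 0 0.125 1;0 0 0 0 0 0 1' | grep -E "tool|rot|ft"
$J '0.007 -0.107 0 0 0 0.125 1;0 0 0 0 0 0 1' | grep -E "tool|rot|ft"
```

```text
tool_pos: [510.4, 197.8, 252.1]
tcp_rot: [180.0, -0.0, 68.0]
ft_force: [-1.5, 1.8, 2.9]
tool_pos: [483.5, 214.6, 252.1]
tcp_rot: [180.0, 0.1, 45.6]
ft_force: [-5.8, -5.4, 9.0]
tool_pos: [476.2, 222.4, 252.1]
tcp_rot: [180.0, 0.2, 38.1]
ft_force: [-7.9, -7.0, 11.4]
```

```bash
J="python3 -m jog"
$J '0.007 -0.1 0 0 0 0.117 1;0 0 0 0 0 0 1' | grep -E "tool|rot|ft"
$J '0.003 -0.06 0 0 0 0.07 1;0 0 0 0 0 0 1' | grep -E "tool|rot|ft"
$J '0.003 -0.04 0 0 0 0.045 1;0 0 0 0 0 0 1' | grep -E "tool|rot|ft"
$J '0.003 -0.03 0 0 0 0.035 1;0 0 0 0 0 0 1;0 0 0 0 0 0 1' | grep -E "tool|rot|ft"
```

```text
tool_pos: [470.3, 230.5, 252.0]
tcp_rot: [180.0, 0.3, 31.1]
ft_force: [-11.0, -7.8, 14.2]
tool_pos: [467.4, 235.5, 252.0]
tcp_rot: [179.9, 0.3, 26.9]
ft_force: [-12.5, -11.3, 17.5]
tool_pos: [465.7, 239.1, 252.1]
tcp_rot: [179.9, 0.4, 24.2]
ft_force: [-13.9, -12.2, 18.5]
tool_pos: [464.5, 241.8, 252.0]
tcp_rot: [179.9, 0.4, 22.2]
ft_force: [-16.4, -14.2, 20.1]
```

```bash
J="python3 -m jog"
$J '0 0 0 0 0 0 0.4;0 0 0 0 0 0 -0.5;0 0 0 0 0 0 -1;0 0 0 0 0 0 -1' | grep -E "tool|rot|ft|gap"
$J '0 0 -0.3 0 0 0 -1;0 0 -0.4 0 0 0 -1;0 0 -0.4 0 0 0 -1;-0.5 0 0 0 0 0 -1;-0.5 0 0 0 0 0 -1'| grep -E "tool|rot|ft|gap"
$J '0 0.5 0 0 0 0 -1;0 0.5 0 0 0 0 -1;0 0.5 0 0 0 0 -1;0 0 0 0 0 0 -1'| grep -E "tool|rot|ft|gap"
python3 bits.py
python3 - <<'E'
from h import *
t=snapshot("top");s=snapshot("side")
a=t["img"][165:245,130:210];b=s["img"][115:205,165:255]
cv2.imwrite("pics/closed.png",np.hstack([cv2.resize(i[:,:,::-1],(400,400),interpolation=cv2.INTER_CUBIC) for i in(a,b)]))
E
```

```text
tool_pos: [465.8, 243.3, 251.6]
tcp_rot: [-180.0, 0.0, 22.0]
ft_force: [-0.1, 0.5, 0.3]
finger_gap: 78.6
tool_pos: [372.3, 205.7, 362.3]
tcp_rot: [-180.0, -0.1, 22.0]
ft_force: [-0.5, 0.0, 0.2]
finger_gap: 85.3
tool_pos: [429.8, 64.2, 361.8]
tcp_rot: [179.9, -0.0, 21.7]
ft_force: [-0.1, -0.3, 0.1]
finger_gap: 85.6
top red 67 [542.4 290.4  62. ]
top red 18 [179.1 604.6  62. ]
top blue 38 [680.2  -8.4  62. ]
top blue 39 [595.6 -12.3  62. ]
side blue 38 [699.6  11.5  50. ]
side blue 41 [611.1   6.3  50. ]
```

View pics/closed.png

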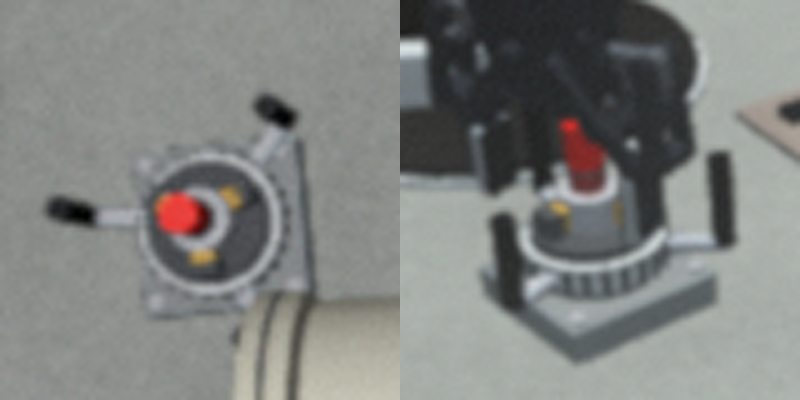

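The chuck picture shows the red bit upright at (180,212) in the top half with three brass pads touching the foot; the blue bits are unmoved. Now lid 0.

```bash
J="python3 -m jog"
$J '0 0 0 0 0 0.15 -1;0 0 0 0 0 0.15 -1;0 0 0 0 0 0.145 -1;0 0 0 0 0 0 -1' | grep -E "rot"
python3 go.py 496.1 -154.7 121 -5
```

```text
tcp_rot: [-180.0, 0.0, -4.6]
now grasp pt [428.7  67.9 206.6] rot [-180.     0.    -4.6] | turn [-0.     0.     0.007] | shift then [0.865 2.159 0.856] | shift now-axes [0.849 2.165 0.856]
```

```bash
J="python3 -m jog"
$J '0.2 0.5 0.1 0 0 0.007 -1;0.2 0.5 0.1 0 0 0 -1;0.2 0.5 0.1 0 0 0 -1;0.2 0.5 0.1 0 0 0 -1;0.07 0.16 0 0 0 0 -1' | grep -E "tool|ft"
$J '0 0 0 0 0 0 -1' | grep -E "tool|ft"
python3 go.py 496.1 -154.7 121 -5
```

```text
tool_pos: [496.7, -157.8, 320.6]
ft_force: [0.4, 1.3, 0.3]
tool_pos: [496.8, -156.2, 321.6]
ft_force: [0.2, 1.0, 0.2]
now grasp pt [ 496.8 -156.1  166.6] rot [-180.     0.    -5.1] | turn [-0.     0.    -0.002] | shift then [-0.008 -0.014  0.456] | shift now-axes [-0.008 -0.014  0.457]
```

```bash
J="python3 -m jog"
$J '-0.008 -0.014 0.2 0 0 0 -1;0 0 0.2 0 0 0 -1;0 0 0.05 0 0 0 -1;0 0 0 0 0 0 -1' | grep -E "tool|ft"
$J '0 0 0 0 0 0 0.5;0 0 0 0 0 0 0.7;0 0 0 0 0 0 1;0 0 0 0 0 0 1;0 0 0 0 0 0 1' 40
python3 go.py 496.1 -154.7 121 -5
```

```text
tool_pos: [496.0, -153.5, 277.1]
ft_force: [-0.0, -0.5, -0.6]
time: 28.02
tool_pos: [496.1, -153.5, 277.2]
tcp_rot: [-179.8, 0.0, -5.2]
ft_force: [-1.6, 10.4, 5.8]
finger_gap: 17.5
grip_force: 42.4
now grasp pt [ 496.1 -153.   122.2] rot [-179.8    0.    -5.2] | turn [-0.003  0.    -0.003] | shift then [0.001 0.012 0.012] | shift now-axes [0.001 0.012 0.012]
```

```bash
J="python3 -m jog"
$J '0 -0.02 0 0 0 0 1;0 0 0 0 0 0 1' | grep -E "tool|ft"
$J '0.266 0 -0.058 0 -0.133 0 1;0 0 0 0 0 0 1' | grep -E "tool|rot|ft"
```

```text
tool_pos: [496.1, -152.7, 277.2]
ft_force: [-3.3, 0.3, 5.5]
tool_pos: [522.8, -155.1, 281.8]
tcp_rot: [-180.0, 8.4, -5.2]
ft_force: [-11.1, 1.6, 9.7]
```

```bash
J="python3 -m jog"
$J '0.266 0 -0.058 0 -0.133 0 1;0.266 0 -0.058 0 -0.133 0 1;0 0 0 0 0 0 1' | grep -E "tool|rot|ft"
$J '0.266 0 -0.058 0 -0.133 0 1;0.266 0 -0.058 0 -0.133 0 1;0 0 0 0 0 0 1' | grep -E "tool|rot|ft|gap"
for a in 55 70 85 100 115; do python3 - $a <<'E'
import subprocess,sys,math
a=float(sys.argv[1]);b=math.radians(30.2+a);c=math.radians(-5)
x=-63.6*math.cos(b);print(a,subprocess.run(["python3","go.py",*[str(v) for v in(550.9+x*math.cos(c),-158+x*math.sin(c),89+63.6*math.sin(b),-5,40)]],capture_output=True,text=True).stdout.split("| shift then")[1])
E
done
```

```text
tool_pos: [576.7, -160.0, 280.3]
tcp_rot: [-179.9, 24.6, -5.1]
ft_force: [-9.5, 2.4, 8.5]
tool_pos: [628.8, -164.6, 263.3]
tcp_rot: [-179.9, 40.6, -5.1]
ft_force: [-2.6, 2.2, -2.0]
finger_gap: 17.2
55.0  [ 0.073  0.002 -0.163] | shift now-axes [ 0.072  0.001 -0.164]

70.0  [ 0.205  0.002 -0.264] | shift now-axes [ 0.202  0.001 -0.266]

85.0  [ 0.359  0.002 -0.327] | shift now-axes [ 0.355  0.    -0.331]

100.0  [ 0.524  0.002 -0.348] | shift now-axes [ 0.52   0.    -0.353]

115.0  [ 0.688  0.002 -0.326] | shift now-axes [ 0.685 -0.    -0.333]
```

```bash
J="python3 -m jog"
$J '0.072 0 -0.164 0 0 0 1;0.132 0 -0.101 0 0 0 1;0 0 0 0 0 0 1' | grep -E "tool|rot|ft|gap"
$J '0.154 0 -0.064 0 0 0 1;0.165 0 -0.022 0 0 0 1;0 0 0 0 0 0 1' | grep -E "tool|rot|ft|gap"
$J '0.164 0 0.021 0 0 0 1;0 0 0 0 0 0 1' | grep -E "tool|rot|ft|gap"
```

```text
tool_pos: [661.3, -167.5, 273.0]
tcp_rot: [-179.9, 40.0, -5.1]
ft_force: [-2.1, 1.6, -8.3]
finger_gap: 17.4
tool_pos: [691.3, -170.1, 261.5]
tcp_rot: [-180.0, 39.9, -5.1]
ft_force: [-1.3, 2.5, 1.4]
finger_gap: 16.7
tool_pos: [702.7, -171.1, 250.5]
tcp_rot: [180.0, 39.8, -5.2]
ft_force: [2.0, 1.9, 3.9]
finger_gap: 16.9
```

```bash
J="python3 -m jog"
$J '0 0 0 0 0 0 0;0 0 0 0 0 0 -0.6;0 0 0 0 0 0 -1;0 0 -0.4 0 0 0 -1;0 0 -0.4 0 0 0 -1' | grep -E "tool|rot|ft|gap"
$J '0 0 0 0 0.133 0 -1;0 0 0 0 0.133 0 -1;0 0 0 0 0.133 0 -1;0 0 0 0 0.133 0 -1;0 0 0 0 0.132 0 -1' | grep -E "tool|rot|ft|gap"
python3 go.py 488.6 -242.5 200 -5
python3 - <<'E'
from h import *
t=snapshot("top");s=snapshot("side")
a=t["img"][180:260,270:390];b=s["img"][190:340,250:400]
cv2.imwrite("pics/lid0.png",np.hstack([cv2.resize(a[:,:,::-1],(450,300),interpolation=cv2.INTER_CUBIC),cv2.resize(b[:,:,::-1],(300,300))]))
E
```

```text
tool_pos: [753.4, -176.0, 311.1]
tcp_rot: [-180.0, 40.0, -5.2]
ft_force: [1.9, -0.3, -0.0]
finger_gap: 85.4
tool_pos: [753.3, -176.0, 311.2]
tcp_rot: [180.0, -0.2, -5.2]
ft_force: [-0.3, -0.0, -0.4]
finger_gap: 85.3
now grasp pt [ 753.9 -176.1  156.2] rot [180.   -0.2  -5.2] | turn [ 0.    -0.004 -0.003] | shift then [-2.579  0.894 -0.438] | shift now-axes [-2.575  0.902 -0.448]
```

View pics/lid0.png

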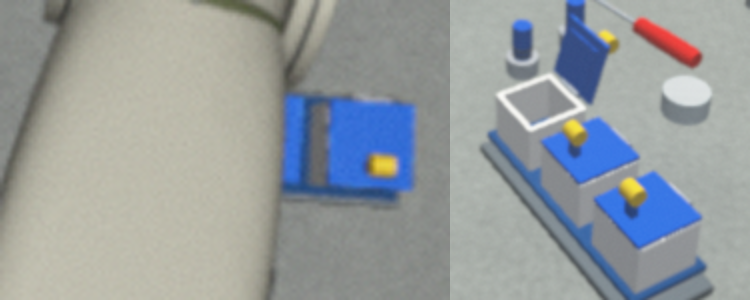

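Lid 0 stands open ((580,60) in the side half, tube mouth at (540,100)). Now lid 1.

```bash
J="python3 -m jog"
$J '0 0.1 -0.25 0 0 0 -1;-0.2 0.2 -0.2 0 0 0 -1;-0.5 0.2 0 0 0 0 -1;-0.5 0.2 0 0 0 0 -1;-0.5 0.2 0 0 0 0 -1' | grep -E "tool|rot|ft|gap"
$J '-0.5 0 0 0 0 0 -1;-0.38 0 0.2 0 0 0 -1;0 0 0.1 0 0 0 -1;0 0 0 0 0 0 -1' | grep -E "tool|rot|ft|gap"
python3 go.py 488.6 -242 121.5 -5
```

```text
tool_pos: [574.6, -250.7, 356.3]
tcp_rot: [-180.0, 0.3, -5.2]
ft_force: [0.2, -0.5, 0.0]
finger_gap: 85.1
tool_pos: [488.8, -242.4, 325.9]
tcp_rot: [-180.0, 0.2, -5.2]
ft_force: [-0.7, -0.7, 1.3]
finger_gap: 85.5
now grasp pt [ 488.3 -242.3  170.9] rot [-180.     0.2   -5.2] | turn [-0.001  0.003 -0.003] | shift then [-0.002 -0.004  0.494] | shift now-axes [-0.001 -0.004  0.494]
```

```bash
J="python3 -m jog"
$J '0 0 0.2 0 0 0 -1;0 0 0.2 0 0 0 -1;0 0 0.09 0 0 0 -1;0 0 0 0 0 0 -1' | grep -E "tool|ft"
$J '0 0 0 0 0 0 0.5;0 0 0 0 0 0 0.7;0 0 0 0 0 0 1;0 0 0 0 0 0 1;0 0 0 0 0 0 1' 40|tail -5
$J '0.266 0 -0.058 0 -0.133 0 1;0 0 0 0 0 0 1' | grep -E "tool|rot|ft"
```

```text
tool_pos: [488.5, -242.1, 276.0]
ft_force: [-0.4, 0.1, 0.8]
tool_pos: [488.5, -242.3, 277.6]
tcp_rot: [180.0, 0.0, -5.2]
ft_force: [-1.1, 1.2, 3.6]
finger_gap: 17.5
grip_force: 43.0
tool_pos: [515.3, -244.8, 282.3]
tcp_rot: [-180.0, 8.4, -5.1]
ft_force: [-8.3, 1.0, 8.1]
```

```bash
J="python3 -m jog"
$J '0.266 0 -0.058 0 -0.133 0 1;0.266 0 -0.058 0 -0.133 0 1;0 0 0 0 0 0 1' | grep -E "tool|rot|ft"
$J '0.266 0 -0.058 0 -0.133 0 1;0.266 0 -0.058 0 -0.133 0 1;0 0 0 0 0 0 1' | grep -E "tool|rot|ft|gap"
$J '0.072 0 -0.164 0 0 0 1;0.132 0 -0.101 0 0 0 1;0 0 0 0 0 0 1' | grep -E "ft|gap"
$J '0.154 0 -0.064 0 0 0 1;0.165 0 -0.022 0 0 0 1;0 0 0 0 0 0 1' | grep -E "ft|gap"
$J '0.164 0 0.021 0 0 0 1;0 0 0 0 0 0 1' | grep -E "tool|rot|ft|gap"
$J '0 0 0 0 0 0 0;0 0 0 0 0 0 -0.6;0 0 0 0 0 0 -1;0 0 -0.4 0 0 0 -1;0 0 -0.4 0 0 0 -1' | grep -E "ft|gap"
$J '0 0 0 0 0.133 0 -1;0 0 0 0 0.133 0 -1;0 0 0 0 0.133 0 -1;0 0 0 0 0.133 0 -1;0 0 0 0 0.132 0 -1' | grep -E "tool|rot|ft|gap"
python3 bits.py
python3 go.py 595 -13 140 -5; python3 go.py 595 -13 140 60
```

```text
tool_pos: [569.2, -249.6, 280.7]
tcp_rot: [-179.9, 24.6, -5.1]
ft_force: [-6.7, 2.0, 5.8]
tool_pos: [621.2, -254.3, 263.8]
tcp_rot: [-179.9, 40.6, -5.1]
ft_force: [-3.3, -0.9, -2.1]
finger_gap: 17.0
ft_force: [-2.4, -0.1, -8.5]
finger_gap: 17.1
ft_force: [-2.2, 2.1, 1.1]
finger_gap: 17.0
tool_pos: [695.1, -260.6, 251.0]
tcp_rot: [180.0, 39.8, -5.1]
ft_force: [2.4, 2.3, 4.3]
finger_gap: 17.1
ft_force: [1.4, -1.2, 1.3]
finger_gap: 85.7
tool_pos: [740.8, -266.2, 303.2]
tcp_rot: [179.9, -0.1, -5.1]
ft_force: [-0.5, 0.5, 0.3]
finger_gap: 85.5
top red 61 [542.4 290.4  62. ]
top red 19 [179.1 605.2  62. ]
top blue 38 [680.2  -8.4  62. ]
top blue 38 [594.9 -12.9  62. ]
top blue 67 [ 521.  -142.1   62. ]
side blue 39 [698.9  11.4  50. ]
side blue 149 [662.5 -51.9  50. ]
side blue 38 [611.6   7.   50. ]
side blue 137 [ 652.6 -159.2   50. ]
now grasp pt [ 739.6 -266.2  148. ] rot [ 1.8e+02  1.0e-01 -5.2e+00] | turn [ 0.     0.001 -0.003] | shift then [-1.663 -2.395  0.08 ] | shift now-axes [-1.669 -2.391  0.08 ]
now grasp pt [ 739.6 -266.2  148. ] rot [ 1.8e+02  1.0e-01 -5.2e+00] | turn [-0.000e+00  1.000e-03 -1.086e+00] | shift then [ 1.468 -2.519  0.08 ] | shift now-axes [-1.669 -2.391  0.08 ]
```

```bash
J="python3 -m jog"
$J '0 -0.4 -0.2 0 0 0 -1;-0.1 -0.5 0 0 0 0 -1;-0.3 -0.5 0 0 0 0 -1;-0.5 -0.5 0 0 0 0 -1;-0.5 -0.5 0 0 0 0 -1' | grep -E "tool|ft"
$J '-0.27 0 0.2 0 0 0 -1;0 0 0.2 0 0 0 -1;0 0 0 0 0 0 -1' | grep -E "tool|ft"
python3 go.py 595 -13 66 -5
```

```text
tool_pos: [632.5, -25.6, 323.3]
ft_force: [0.7, 0.1, -0.7]
tool_pos: [606.4, -25.0, 281.2]
ft_force: [0.2, -0.2, 0.7]
now grasp pt [605.3 -25.  126.2] rot [179.9   0.4  -5.1] | turn [ 0.001  0.007 -0.002] | shift then [-0.124 -0.109  0.602] | shift now-axes [-0.12  -0.11   0.603]
```

```bash
J="python3 -m jog"
$J '-0.12 -0.11 0 0 0 0 -1;0 0 0.2 0 0 0 -1;0 0 0.25 0 0 0 -1;0 0 0.15 0 0 0 -1;0 0 0 0 0 0 -1' | grep -E "tool|ft"
$J '0 0 0 0 0 0 0.3;0 0 0 0 0 0 0.5;0 0 0 0 0 0 1;0 0 0 0 0 0 1;0 0 0 0 0 0 1' 60|tail -5
python3 go.py 514.5 -154.5 171 -5
```

```text
tool_pos: [594.7, -12.7, 221.2]
ft_force: [-0.6, 1.3, 0.0]
tool_pos: [595.8, -12.7, 223.9]
tcp_rot: [180.0, 0.1, -5.1]
ft_force: [0.2, 1.3, 4.7]
finger_gap: 21.9
grip_force: 58.6
now grasp pt [595.6 -12.8  68.9] rot [ 1.8e+02  1.0e-01 -5.1e+00] | turn [ 0.001  0.001 -0.002] | shift then [-0.686  1.483 -1.021] | shift now-axes [-0.684  1.485 -1.02 ]
```

```bash
J="python3 -m jog"
$J '0 0 -0.3 0 0 0 1;0 0 -0.4 0 0 0 1;-0.3 0 -0.33 0 0 0 1;-0.38 0.4 0 0 0 0 1;0 0.4 0 0 0 0 1' | grep -E "tool|ft"
$J '0 0.4 0 0 0 0 1;0 0.28 0 0 0 0 1;0 0 0 0 0 0 1;0 0 0 0 0 0 1' | grep -E "tool|ft|gap"
python3 go.py 514 -154.4 98 -5; python3 - <<'E'
from h import *
s=snapshot("side");cv2.imwrite("pics/tube0.png",cv2.resize(s["img"][150:290,230:390,::-1],(640,560),interpolation=cv2.INTER_CUBIC))
E
```

```text
tool_pos: [518.2, -86.2, 325.1]
ft_force: [0.7, -0.3, -2.5]
tool_pos: [514.5, -153.7, 325.7]
ft_force: [-0.4, 0.1, -2.8]
finger_gap: 22.3
now grasp pt [ 514.  -153.7  170.7] rot [-180.     0.2   -5.1] | turn [-0.     0.003 -0.002] | shift then [-0.005  0.007  0.727] | shift now-axes [-0.002  0.007  0.727]
```

View pics/tube0.png

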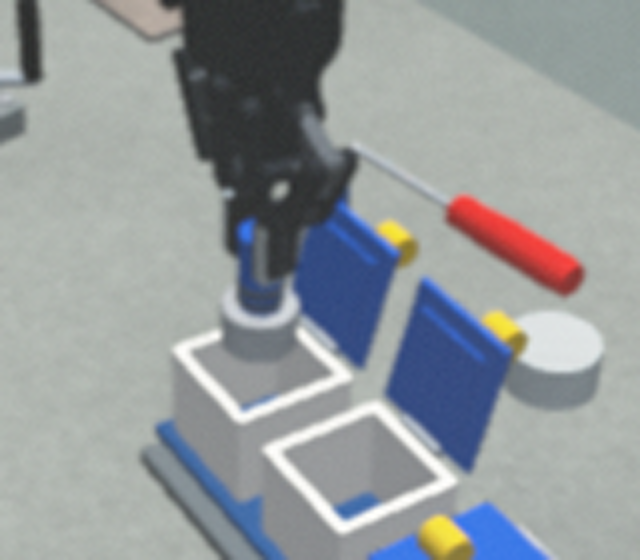

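The bit hangs over tube 0's mouth ((262,325) in the crop, mouth centre about (262,375)), and both lids are open. Lowering and releasing.

```bash
J="python3 -m jog"
$J '0 0.007 0.2 0 0 0 1;0 0 0.2 0 0 0 1;0 0 0.2 0 0 0 1;0 0 0.15 0 0 0 1;0 0 0 0 0 0 1' | grep -E "tool|ft|gap"
$J '0 0 0.05 0 0 0 1;0 0 0.02 0 0 0 1;0 0 0 0 0 0 1' | grep -E "tool|ft|gap"
$J '0 0 0 0 0 0 0.35;0 0 0 0 0 0 0.3;0 0 0 0 0 0 0.3;0 0 0 0 0 0 0.3' | grep -E "tool|ft|gap"
```

```text
tool_pos: [514.0, -153.9, 249.9]
ft_force: [-1.0, 0.1, -3.5]
finger_gap: 21.9
tool_pos: [514.6, -154.8, 244.7]
ft_force: [-0.3, 0.6, -2.4]
finger_gap: 21.6
tool_pos: [514.8, -154.7, 244.9]
ft_force: [1.9, 3.4, 2.2]
finger_gap: 30.0
```

```bash
J="python3 -m jog"
$J '0 0 -0.2 0 0 0 0.3;0 0 -0.3 0 0 0 0;0 0 -0.4 0 0 0 -1;0 0 -0.1 0 0 0 -1;0 -0.4 0 0 0 0 -1' | grep -E "tool|ft|gap"
$J '0 -0.4 0 0 0 0 -1;0 -0.4 0 0 0 0 -1;0.3 -0.3 0 0 0 0 -1;0.3 0 0 0 0 0 -1;0 0 0 0 0 0 -1' | grep -E "tool|ft|gap"
python3 bits.py | grep blue
python3 - <<'E'
from h import *
s=snapshot("side");t=snapshot("top")
cv2.imwrite("pics/in0.png",np.hstack([cv2.resize(s["img"][150:290,230:390,::-1],(400,350),interpolation=cv2.INTER_CUBIC),cv2.resize(t["img"][185:255,285:365,::-1],(400,350),interpolation=cv2.INTER_CUBIC)]))
E
```

```text
tool_pos: [518.5, -116.5, 345.3]
ft_force: [0.1, 1.1, -0.1]
finger_gap: 85.3
tool_pos: [588.7, -10.5, 342.5]
ft_force: [-0.2, 0.8, 0.0]
finger_gap: 85.5
top blue 62 [ 502.  -200.3   62. ]
side blue 40 [699.4  11.6  50. ]
side blue 148 [663.4 -50.5  50. ]
side blue 141 [ 652.4 -160.    50. ]
side blue 62 [ 538.2 -127.6   50. ]
```

View pics/in0.png

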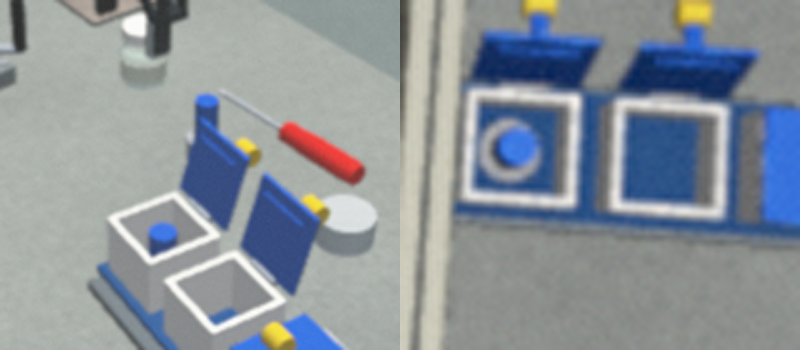

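Tube 0 holds the bit upright (foot at (510,150) in the top half). Now the second blue bit.

```bash
J="python3 -m jog"
$J '0.3 0 0.2 0 0 0 -1;0.3 0 0.2 0 0 0 -1;0.3 0 0.2 0 0 0 -1;0 0 0 0 0 0 -1;0 0 0 0 0 0 -1' | grep -E "tool|ft"
python3 go.py 680 -9 66 -5
```

```text
tool_pos: [676.8, -19.0, 284.2]
ft_force: [-0.7, -0.4, 0.3]
now grasp pt [676.3 -19.  129.2] rot [180.    0.2  -5.1] | turn [ 0.001  0.003 -0.002] | shift then [ 0.023 -0.102  0.632] | shift now-axes [ 0.025 -0.102  0.632]
```

```bash
J="python3 -m jog"
$J '0.025 -0.1 0 0 0 0 -1;0 0 0.2 0 0 0 -1;0 0 0.25 0 0 0 -1;0 0 0.2 0 0 0 -1;0 0 0 0 0 0 -1' | grep -E "tool|ft"
$J '0 0 0 0 0 0 0.3;0 0 0 0 0 0 0.5;0 0 0 0 0 0 1;0 0 0 0 0 0 1;0 0 0 0 0 0 1' 60|tail -5
python3 go.py 506.5 -243.8 171 -5
```

```text
tool_pos: [679.1, -8.8, 215.7]
ft_force: [-0.8, 0.3, 0.5]
tool_pos: [681.0, -9.0, 219.7]
tcp_rot: [180.0, 0.1, -5.1]
ft_force: [-0.5, -0.0, 4.2]
finger_gap: 22.3
grip_force: 58.3
now grasp pt [680.8  -9.1  64.7] rot [ 1.8e+02  1.0e-01 -5.1e+00] | turn [ 0.001  0.001 -0.002] | shift then [-1.533  2.491 -1.063] | shift now-axes [-1.53   2.495 -1.059]
```

```bash
J="python3 -m jog"
$J '0 0 -0.3 0 0 0 1;0 0 -0.4 0 0 0 1;-0.4 0 -0.39 0 0 0 1;-0.4 0 0 0 0 0 1;-0.4 0.3 0 0 0 0 1' | grep -E "tool|ft"
$J '-0.33 0.4 0 0 0 0 1;0 0.45 0 0 0 0 1;0 0.45 0 0 0 0 1;0 0.45 0 0 0 0 1;0 0.43 0 0 0 0 1' | grep -E "tool|ft|gap"
$J '0 0 0 0 0 0 1;0 0 0 0 0 0 1'|grep -E "ft|gap"
python3 go.py 506.5 -243 88 -5
```

```text
tool_pos: [557.5, -27.1, 328.4]
ft_force: [-0.8, -0.8, -1.0]
tool_pos: [505.7, -243.7, 327.9]
ft_force: [0.1, -0.5, -1.4]
finger_gap: 22.3
ft_force: [0.0, 0.1, -2.0]
finger_gap: 22.2
now grasp pt [ 505.6 -242.   172.8] rot [-180.     0.2   -5.2] | turn [-0.     0.003 -0.003] | shift then [0.005 0.009 0.848] | shift now-axes [0.008 0.009 0.848]
```

```bash
J="python3 -m jog"
$J '0.008 0.016 0.2 0 0 0 1;0 0 0.2 0 0 0 1;0 0 0.2 0 0 0 1;0 0 0.15 0 0 0 1;0 0 0.1 0 0 0 1' | grep -E "tool|ft|gap"
$J '0 0 0 0 0 0 1;0 0 0 0 0 0 1' | grep -E "tool|ft|gap"
$J '0 0 0 0 0 0 0.35;0 0 0 0 0 0 0.3;0 0 0 0 0 0 0.3;0 0 0 0 0 0 0.3' | grep -E "tool|ft|gap"
$J '0 0 -0.2 0 0 0 0.3;0 0 -0.3 0 0 0 0;0 0 -0.4 0 0 0 0;0 0 -0.2 0 0 0 0;0 0 0 0 0 0 0' | grep -E "tool|ft|gap"
```

```text
tool_pos: [506.5, -243.7, 241.8]
ft_force: [0.0, -0.2, -0.7]
finger_gap: 22.1
tool_pos: [507.1, -244.3, 244.2]
ft_force: [-0.8, 0.0, -2.1]
finger_gap: 22.1
tool_pos: [506.9, -244.1, 243.7]
ft_force: [-0.6, -0.3, -0.5]
finger_gap: 30.1
tool_pos: [507.6, -244.4, 355.9]
ft_force: [0.5, 0.2, -0.2]
finger_gap: 42.9
```

```bash
J="python3 -m jog"
$J '0.3 0.2 0 0 0 0 1;0.4 0 0 0 0 0 1;0.4 0 0 0 0 0 1;0 0 0 0 0 0 1;0 0 0 0 0 0 1' | grep -E "tool|ft|gap"
python3 go.py 616 -278 158 -5
python3 - <<'E'
from h import *
s=snapshot("side");t=snapshot("top")
cv2.imwrite("pics/in1.png",np.hstack([cv2.resize(s["img"][150:290,230:390,::-1],(400,350),interpolation=cv2.INTER_CUBIC),cv2.resize(t["img"][185:255,285:365,::-1],(400,350),interpolation=cv2.INTER_CUBIC)]))
E
```

```text
tool_pos: [614.3, -273.5, 350.9]
ft_force: [-0.1, 0.3, -1.2]
finger_gap: 0.2
now grasp pt [ 613.4 -273.3  195.9] rot [-180.     0.3   -5.1] | turn [-0.     0.005 -0.002] | shift then [0.021 0.043 0.379] | shift now-axes [0.023 0.043 0.379]
```

View pics/in1.png

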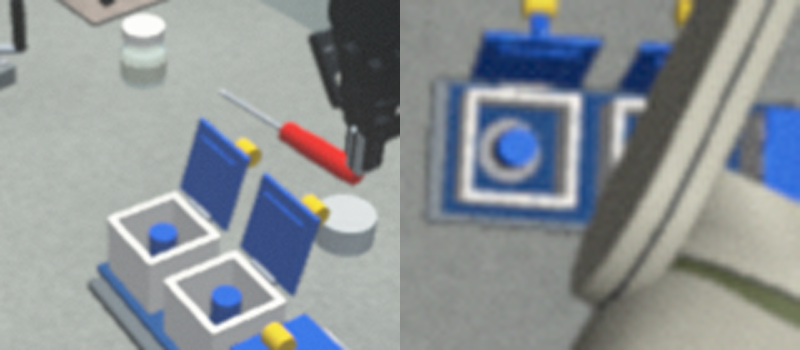

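Both tubes hold upright bits ((162,238) and (226,300) in the side half). Closing lid 1 from behind, beside its barrel.

```bash
J="python3 -m jog"
$J '0.02 0.06 0.1 0 0 0 1;0 0 0.14 0 0 0 1;0 0 0.13 0 0 0 1;0 0 0 0 0 0 1' | grep -E "tool|ft"
$J '-0.2 0 0 0 0 0 1;-0.2 0 0 0 0 0 1;-0.1 0 0 0 0 0 1;0 0 0 0 0 0 1' | grep -E "tool|ft"
$J '-0.1 0 0 0 0 0 1;-0.15 0 0 0 0 0 1;-0.15 0 0 0 0 0 1;-0.1 0 0 0 0 0 1;0 0 0 0 0 0 1' | grep -E "tool|ft"
```

```text
tool_pos: [615.4, -279.5, 313.6]
ft_force: [0.2, -0.1, 0.8]
tool_pos: [566.2, -275.5, 316.8]
ft_force: [0.2, 0.8, -0.5]
tool_pos: [516.2, -271.0, 316.4]
ft_force: [0.0, -0.3, 0.2]
```

```bash
J="python3 -m jog"
$J '-0.02 0 0.1 0 0 0 1;-0.02 0 0.1 0 0 0 1;0 0 0.1 0 0 0 1;0 0 0.1 0 0 0 1;0 0 0 0 0 0 1' | grep -E "tool|ft"
$J '0 0 0.05 0 0 0 1;0 0 0.02 0 0 0 1;0 0 0 0 0 0 1' | grep -E "tool|ft"
```

```text
tool_pos: [512.1, -270.3, 274.8]
ft_force: [-0.3, -0.2, 0.6]
tool_pos: [512.5, -270.6, 269.4]
ft_force: [-0.5, -0.4, 0.4]
```

```bash
J="python3 -m jog"
$J '0 0 0.02 0 0 0 1;0 0 0 0 0 0 1' | grep -E "tool|ft"
$J '0 0 0.02 0 0 0 1;0 0 0 0 0 0 1;0 0 0 0 0 0 1' | grep -E "tool|ft"
```

```text
tool_pos: [512.6, -270.7, 267.5]
ft_force: [0.2, -0.7, 0.1]
tool_pos: [512.6, -270.7, 267.2]
ft_force: [-5.8, 3.5, 13.1]
```

```bash
J="python3 -m jog"
$J '0 0 0.01 0 0 0 1;0 0 0 0 0 0 1;0 0 0 0 0 0 1' | grep -E "tool|ft"
$J '0 0 -0.2 0 0 0 1;0 0 -0.4 0 0 0 1;0 0 -0.35 0 0 0 1;0.2 -0.4 0 0 0 0 1;0.3 -0.4 0 0 0 0 1' | grep -E "tool|ft"
$J '0.4 -0.5 0 0 0 0 1;0.2 -0.14 0 0 0 0 1;0 0 0 0 0 0 1;0 0 0 0 0 0 1' | grep -E "tool|ft"
python3 go.py 621 -138.5 158 -5
```

```text
tool_pos: [512.7, -270.8, 267.1]
ft_force: [-9.6, 5.2, 19.9]
tool_pos: [570.1, -195.2, 361.1]
ft_force: [0.4, -0.3, -0.1]
tool_pos: [633.7, -138.5, 359.2]
ft_force: [-0.5, -0.2, -0.4]
now grasp pt [ 633.3 -138.6  204.2] rot [179.9   0.2  -5.1] | turn [ 0.001  0.003 -0.002] | shift then [-0.127  0.011  0.462] | shift now-axes [-0.125  0.011  0.462]
```

```bash
J="python3 -m jog"
$J '0 0 0.2 0 0 0 1;0 0 0.13 0 0 0 1;0 0 0.1 0 0 0 1;0 0 0 0 0 0 1' | grep -E "tool|ft"
$J '-0.2 0 0 0 0 0 1;-0.2 0 0 0 0 0 1;-0.2 0 0 0 0 0 1;0 0 0 0 0 0 1' | grep -E "tool|ft"
$J '-0.1 0 0 0 0 0 1;-0.15 0 0 0 0 0 1;-0.15 0 0 0 0 0 1;-0.1 0 0 0 0 0 1;0 0 0 0 0 0 1' | grep -E "tool|ft"
python3 go.py 520 -129 111 -5
```

```text
tool_pos: [633.3, -138.2, 314.3]
ft_force: [0.9, -0.5, -0.5]
tool_pos: [573.8, -132.8, 317.0]
ft_force: [0.1, -0.6, 1.2]
tool_pos: [524.1, -128.3, 316.5]
ft_force: [-0.2, 0.3, -0.2]
now grasp pt [ 523.7 -128.4  161.5] rot [ 1.8e+02  1.0e-01 -5.1e+00] | turn [ 0.001  0.002 -0.002] | shift then [-0.041  0.011  0.505] | shift now-axes [-0.039  0.01   0.505]
```

```bash
J="python3 -m jog"
$J '-0.02 0 0.1 0 0 0 1;-0.02 0 0.1 0 0 0 1;0 0 0.1 0 0 0 1;0 0 0.1 0 0 0 1;0 0 0 0 0 0 1' | grep -E "tool|ft"
$J '0 0 0.05 0 0 0 1;0 0 0.03 0 0 0 1;0 0 0 0 0 0 1' | grep -E "tool|ft"
$J '0 0 0.02 0 0 0 1;0 0 0 0 0 0 1;0 0 0 0 0 0 1' | grep -E "tool|ft"
```

```text
tool_pos: [519.8, -127.8, 274.8]
ft_force: [0.2, -0.1, 0.4]
tool_pos: [520.3, -128.0, 268.2]
ft_force: [0.3, 0.3, 0.3]
tool_pos: [520.5, -128.0, 267.3]
ft_force: [-3.5, 0.8, 7.1]
```

Shut and pressed; a little more, then clear the arm (back towards the robot and up) and take the final look.

```bash
J="python3 -m jog"
$J '0 0 0.02 0 0 0 1;0 0 0 0 0 0 1;0 0 0 0 0 0 1' | grep -E "tool|ft"
$J '0 0 -0.2 0 0 0 1;0 0 -0.4 0 0 0 1;0 0 -0.4 0 0 0 1;-0.3 -0.3 0 0 0 0 1;-0.4 -0.3 0 0 0 0 1' | grep -E "tool|ft"
$J '-0.3 -0.3 0 0 0 0 1;-0.1 -0.3 0 0 0 0 1;0 0 0 0 0 0 1' | grep -E "time|tool|ft"
python3 - <<'E'
from h import *
s=snapshot("side");t=snapshot("top")
cv2.imwrite("pics/end.png",np.hstack([cv2.resize(s["img"][110:320,170:380,::-1],(400,400),interpolation=cv2.INTER_CUBIC),cv2.resize(t["img"][130:270,130:390,::-1],(400,400),interpolation=cv2.INTER_CUBIC)]))
for n,i in(("t",t),("s",s)):
    for ce,st in blobs(i,"yel",8,100):print(n,ce)
    for ce,st in blobs(i,"red",15,200):print(n,"red",ce,plane(i,ce,118).round(1))
E
```

```text
tool_pos: [520.6, -128.0, 267.0]
ft_force: [-11.0, 3.7, 22.6]
tool_pos: [456.0, -61.5, 365.4]
ft_force: [-0.2, 0.0, 0.4]
time: 58.82
tool_pos: [421.2, 2.8, 364.8]
ft_force: [0.9, -0.7, 0.1]
t [310.  219.5]
t [340.6 221.6]
t [371.5 223.8]
t red [282.2 139.5] [740.4 -78.8 118. ]
t red [165.9 207.5] [538.3 275.7 118. ]
t red [ 64.4 326.1] [192.9 573.8 118. ]
s [287. 230.]
s [311.8 255.4]
s [340.8 285.1]
s red [ 44.9 151.1] [178.8 500.3 118. ]
```

View pics/end.png

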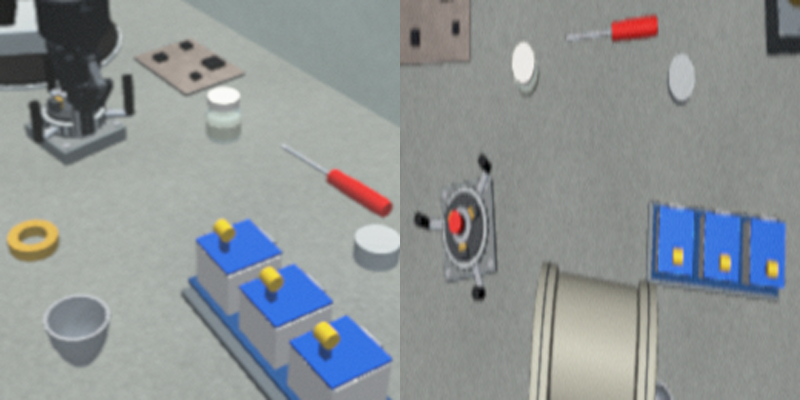

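The lids are back at their starting pixels, (287,230), (312,255) and (341,285) in the side view. The red bit is centred in the chuck at (538,276), and the bystanders have not moved. Handing in.

```bash
python3 -c "
from bench import *
print(hand_in())"
```

```text
the job is handed in; nothing more can be done
None
```

Handed in at about 59 s; no verdict came back. I opened the chuck to its stop, then closed the jaws on the red bit to about 2.87 rad by the tool's angle. Both blue bits stand in tubes 0 and 1, all three lids are shut, and the other things on the bench look unmoved in the last pictures.

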